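# Load a culture cassette and snap both carrier covers shut

### The arm

A 6-joint arm with a two-finger parallel gripper is mounted at the origin on the work surface. World frame = base frame: x ahead of the robot, y to its left, z up, the work surface at z = 0. Lengths are in m, angles in rad, forces in N, time in s.
With the tool pointing down it reaches from about 0.3 to 0.875 m from the base axis. Payload 6.4 kg.
Tool frame: the origin (TCP) lies midway between the tips of the shut fingers; the grasp point (between the pads) lies 19 mm behind it; z points along the fingers, y is the line along which they close (so a half turn about z gives the same grasp; the last joint's range is limited). The gripper opens to 85 mm and grips with 20 to 120 N. Pads are 22 mm wide; open, the fingers measure 114 mm over their backs; the gripper's body (76 mm by 85 mm) begins 54 mm behind the grasp point. The pads swing forward as they close: fully open they stand 13 mm farther back than shut.
Start: joints at [-1.506, 0.181, 1.607, -0, 1.354, -0.206], TCP at [0.154, -0.554, 0.209] pointing down, gripper open.
Joint ranges: [-2.99, 2.99], [-0.89, 2.07], [0.3, 2.58], [-1.14, 4.28], [0, 2.63], [-3.12, 3.12]. Speed limits (rad/s): [2.57, 2.57, 3.01, 3.14, 3.14, 3.14].

### API

Orientations are given as a unit quaternion [w, x, y, z].
In Python, from bench import get_obs, camera, hand_in gives the robot as it stands.
- The arm moves only by the tool carry_out, never from a script. Its argument "plan" is a list that holds one entry, the list of rows, each a list of 7 numbers: the shift along the world's x, y, z in m, then the turn, a rotation vector about the world's x, y, z in rad, then the opening, from 0 (shut) to 1 (fully open). In form: [[[x, y, z, rx, ry, rz, hand], ...]]. A call has exactly 5 rows; each row is the pose to reach, as a shift and turn from the pose commanded when the call began; what a row does not reach only later rows make up. A row lasts 1/12 s, in which the tool goes at most 41.7 mm and 7.16 degrees, less where a joint would pass 70% of its speed; a pose out of reach is approached as far as the arm can. A call with a gripper value outside its range is refused whole. The fingers move at their own pace and stop on an object; the grip force is fixed at half the most. Time passes only in rows, so rows that repeat a pose let the fingers close, or fill a call up. It gives the time, the measured TCP pose, the force, the opening and the grip force at its end, in the units of the state.
- get_obs(): the state, without advancing time (a new reading comes with each control period).
- camera(name): name is "side" or "top"; returns a dict with "pixels" (400x640x3 uint8, red, green, blue), "z_map" (400x640 float32, m along the optical axis (not along the pixel's ray), 0 where there is no reading), "camera_matrix" (3x3 intrinsics, pixels), "cam_to_world" (4x4, takes a point from camera to world coordinates). Camera axes: x right, y up, looking along -z (the intrinsics and any distortion apply to the point x, -y, -z); pixel columns grow to the right and rows downward; lengths in m; the calibration is good to about 2 mm. A picture is of the moment at which its call begins.
- hand_in(): hands the job in; it is judged then, once.
The state is a dict: "time_s": time; "q": joint angles; "dq": joint speeds; "joint_efforts": joint torques, N m; "eef_pos": TCP position; "eef_rot": TCP orientation; "wrist_force": force on the tool from outside, world axes, zero at the start; "torque": the same for the moment, N m; "opening": opening from 0.0 (shut) to 1.0 (fully open); "grasp_force": force on a finger pad.
Only numpy, scipy, OpenCV 4.12 (cv2) and the standard library are available. Lean on these libraries where they do the work, as an engineer would, in place of code of your own. Each camera call takes 0.05 s, during which the arm holds its last target. There are 200 camera calls.

### The job

Take the flat culture cassette off its sloped stand and set it down, without dropping it, upright on its long thin edge in the empty carrier. Press the blue covers of both carriers down until their catches snap and hold them fully shut, pressing firmly but not leaning hard on them, and leave the bottle, beaker and dish alone.

Things in the scene. Friction and masses are not known exactly. Their poses are not given: they have to be found in the camera images.
- cassette: The flat cassette to be loaded: white frame with teal faces, 100 (x) x 16 (y) x 75 (z) mm, about 120 g. Origin: centre of its lower 100 x 16 mm edge; z runs from that edge to the upper edge, y is the normal of its faces. It starts leaning on the stand, z axis 35 degrees from vertical, top toward the stand's -x. Either way round in the carrier is right.
- cassette_loaded: An identical cassette that already stands upright in the loaded carrier in the bay (same origin and axes); it stays there.
- stand: Steel stand, fixed, foot 100 x 110 x 6 mm; origin: centre of the underside. The cassette's lower edge rests on a ledge at x = 15, z = 30 mm, behind a 10 mm high strip on the +x side; its back leans on a backrest reaching 38 mm up it, so its upper 37 mm can be pinched across the 16 mm thickness with the tool tilted along it. It lifts out along its own z axis.
- case_empty: Empty carrier, fixed, grey. Base 148 x 60 x 5 mm; end walls 44 mm wide up to z = 85 mm, inner faces at x = -62, +62 mm; low side rails up to z = 40 mm, inner faces at y = -16, +16 mm, outer -22, +22 (bay floor 124 x 32 mm at z = 5 mm). Origin: centre of the underside; +x end carries the hinge, -x end the sprung orange roller catch (x = -74 to -92, top z = 84 mm).
- case_loaded: Carrier that already holds a cassette: fixed, identical to case_empty in all sizes, origin and axes (hinge at +x, orange catch at -x).
- lid_empty (a joint): Blue cover of the empty carrier, in rad: 0 = shut, flat on the carrier (top at z = 92 mm); 1.57 = straight up; starts at 1.6 to 1.85. A light spring opens it and friction holds it near upright: let go when not caught, it springs well open. From about 0.1 to 0.03 its lip rides over the catch, needing 10 to 15 N at the pad, then snaps and holds at 0. Over 45 N from the fingers is damage.
- lid_loaded (a joint): Opening angle of the loaded carrier's cover, the same as lid_empty.
- lid_empty_hinge (a point): On the hinge axis of the empty carrier's cover, at x = 66 mm, z = 86 mm in the carrier's frame; turns with the cover: x away from its free end, y = hinge axis, z out of its outer (upper when shut) face. The plate (150 x 46 x 6 mm) spans x = -145 to +5, outer face z = 6 mm. It opens by lifting the -x end.
- lid_loaded_hinge (a point): On the hinge axis of the loaded carrier's cover, at x = 66 mm, z = 86 mm in the carrier's frame; turns with the cover: x away from its free end, y = hinge axis, z out of its outer (upper when shut) face. The plate (150 x 46 x 6 mm) spans x = -145 to +5, outer face z = 6 mm. It opens by lifting the -x end.
- lid_empty_pad (a point): Centre of the yellow 34 x 36 mm thumb pad on the outer face of the empty carrier's cover, 118 mm from the hinge axis: the place to press; axes as the hinge point.
- lid_loaded_pad (a point): Centre of the yellow 34 x 36 mm thumb pad on the outer face of the loaded carrier's cover, 118 mm from the hinge axis: the place to press; axes as the hinge point.
- bottle: Bystander: amber bottle with red cap, 64 mm diameter, 130 mm high; origin at the centre of its base.
- beaker: Bystander: clear beaker, 70 mm diameter, 90 mm high; origin at the centre of its base.
- dish: Bystander: flat round culture dish, 90 mm diameter, 14 mm high; origin at the centre of its base.
Not all that is in view belongs to the job. What is shaped like the case_loaded but purple is not meant.

How it is judged:
On the way, in this order (a step that is already met when the one before it is completed fails the run):
1. the cassette stands upright on its long edge in the empty carrier, released (x of cassette in the frame of case_empty between -0.014 and 0.014 m and y of cassette in the frame of case_empty between -0.0105 and 0.0105 m and z of cassette in the frame of case_empty between 0.001 and 0.009 m and angle between cassette's own z axis and vertical below 0.12 rad and angle between the x axis of cassette and the x axis of case_empty, either way round below 0.25 rad and contact force between the fingers and cassette below 0.05 N), for 0.2 s.
2. both covers are snapped shut (value of joint each of lid_empty, lid_loaded below 0.035 rad), for 0.2 s.
At the end, for the whole second after the job is handed in: Both covers stay caught shut (below 0.035 rad), and each cassette stands at rest on its long edge in its carrier: within 14 mm along and 10 mm across of the bay's centre, lower edge within 4 mm of the floor, upright within 0.12 rad, along the carrier within 0.25 rad (all of step 2 and x of cassette in the frame of case_empty between -0.014 and 0.014 m and y of cassette in the frame of case_empty between -0.0105 and 0.0105 m and z of cassette in the frame of case_empty between 0.001 and 0.009 m and angle between each of cassette, cassette_loaded's own z axis and vertical below 0.12 rad and angle between the x axis of cassette and the x axis of case_empty, either way round below 0.25 rad and x of cassette_loaded in the frame of case_loaded between -0.014 and 0.014 m and y of cassette_loaded in the frame of case_loaded between -0.0105 and 0.0105 m and z of cassette_loaded in the frame of case_loaded between 0.001 and 0.009 m and angle between the x axis of cassette_loaded and the x axis of case_loaded, either way round below 0.25 rad and linear speed of each of cassette, cassette_loaded below 0.02 m/s); the robot touches nothing.
It fails at once if the bottle is pushed more than 30 mm or knocked over (distance of bottle from where it was at the start of the episode above 0.03 m or angle between bottle's own z axis and vertical above 0.3 rad).
It fails at once if the beaker is pushed more than 30 mm or knocked over (distance of beaker from where it was at the start of the episode above 0.03 m or angle between beaker's own z axis and vertical above 0.3 rad).
It fails at once if the dish is pushed more than 30 mm or knocked over (distance of dish from where it was at the start of the episode above 0.03 m or angle between dish's own z axis and vertical above 0.3 rad).
It fails at once if a cover is pressed with more than 45 N (contact force between the fingers and lid_empty above 45 N or contact force between the fingers and lid_loaded above 45 N).
It fails at once if the cassette is dropped (falls free by more than about 18 mm) (linear speed of cassette above 0.6 m/s and contact force between the fingers and cassette below 0.05 N).
It also fails if it takes over 72 s, if anything falls off the work surface, if the arm or the gripper's body presses on something with over 40 N, if the wrist force passes 120 N, or if a joint passes its speed limit or range.

## Working session

There is one attempt and no reset: what is moved stays moved. The work goes in short steps, Python scripts to look and compute and a tool call to move; the robot and the scene stay as the last step left them, time stands still between calls to the robot, and variables do not carry over. Pictures are saved under pics/ and viewed, at most 12 in all, crops included, and the job is handed in when it is done.

Besides the shell and the picture viewer there is one more tool, called after ">>>" as a command line: name --argument value ..., lists and objects as JSON in quotes. carry_out: Moves the arm, as the interface text tells. Its arguments: {"type":"object","properties":{"plan":{"type":"array","items":{"type":"array","items":{"type":"array","items":{"type":"number"}}}}},"required":["plan"]}

```bash
mkdir -p pics; python3 - <<'E'
from bench import *
import cv2,numpy as np,pickle
for n in("side","top"):
    c=camera(n);pickle.dump(c,open(n+".pkl","wb"))
    cv2.imwrite(f"pics/{n}0.png",c["pixels"][:,:,::-1])
    print(n,c["camera_matrix"].round(1).tolist(),c["cam_to_world"].round(4).tolist(),(c["z_map"]>0).mean())
print(get_obs())
E
```

```text
side [[503.0, 0.0, 316.8], [0.0, 503.0, 198.6], [0.0, 0.0, 1.0]] [[-0.9969, 0.0597, -0.0508, 0.5213], [-0.0741, -0.5066, 0.859, 1.2513], [0.0256, 0.8601, 0.5094, 0.8468], [0.0, 0.0, 0.0, 1.0]] 0.9959453125
top [[416.7, 0.0, 324.2], [0.0, 416.7, 200.6], [0.0, 0.0, 1.0]] [[0.0097, 0.9943, -0.1063, 0.4747], [-0.9999, 0.0101, 0.0033, -0.0038], [0.0043, 0.1063, 0.9943, 1.4773], [0.0, 0.0, 0.0, 1.0]] 0.99596875
{'time_s': 0.1, 'q': array([-1.50630231e+00,  1.81481244e-01,  1.60789466e+00, -4.53902919e-06,
        1.35381743e+00, -2.06294328e-01]), 'dq': array([-0.00102923, -0.00157748, -0.00241426,  0.00067002,  0.00039581,
       -0.00156428]), 'joint_efforts': array([-4.06076142e-04, -4.45880771e+01, -3.52240884e+01, -2.41388198e-04,
        4.20659606e-03, -4.13857919e-06]), 'eef_pos': array([ 0.15379097, -0.55350073,  0.20847258]), 'eef_rot': array([-7.98486701e-04,  9.90847819e-01,  1.34981329e-01,  5.44863950e-05]), 'wrist_force': array([ 0.36439247, -0.38714069,  0.06152086]), 'torque': array([0.0144737 , 0.01989315, 0.00788082]), 'grasp_force': 0.0, 'opening': 1.0025634120802842}
```

View pics/top0.png

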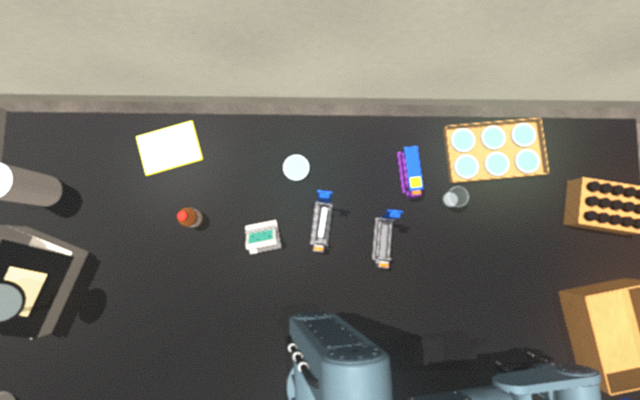

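View pics/side0.png

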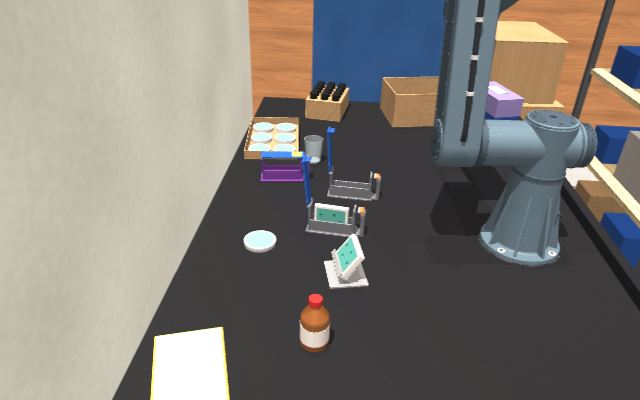

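The top view shows the stand and cassette at about (262,237), the loaded carrier at (320,225), the empty one at (383,240) and the purple decoy at (412,172). The bottle is at (188,217), the beaker at (456,197) and the dish at (296,167).

Candidates for the empty carrier are (383,240) grey and empty, (320,225) grey with a cassette, and (412,172) purple. I choose (383,240). For the cassette, (262,237) is on the stand and (320,225) is already loaded. I choose (262,237).

```bash
cat > h.py <<'E'
import numpy as np,cv2,pickle
def cloud(c):
    K=c["camera_matrix"];T=c["cam_to_world"];z=c["z_map"];v,u=np.mgrid[:400,:640]
    P=np.stack([(u-K[0,2])/K[0,0]*z,-(v-K[1,2])/K[1,1]*z,-z],-1)
    W=P@T[:3,:3].T+T[:3,3]; W[z==0]=np.nan; return W
def rect(p):
    r=cv2.minAreaRect((p[:,:2]*1000).astype(np.float32)); return np.round(r[0],1),np.round(r[1],1),round(r[2],1)
E
python3 - <<'E'
from h import *
t=pickle.load(open("top.pkl","rb"));s=pickle.load(open("side.pkl","rb"))
a=cv2.resize(t["pixels"][180:275,235:415],None,fx=4,fy=4,interpolation=cv2.INTER_CUBIC)
b=cv2.resize(s["pixels"][120:295,290:400],None,fx=3,fy=3,interpolation=cv2.INTER_CUBIC)[:210*3]
im=np.zeros((600,800,3),np.uint8);im[:380,:720]=a
cv2.imwrite("pics/crop0.png",im[:380,:720,::-1]);cv2.imwrite("pics/crop1.png",b[:,:,::-1])
for n,c in(("top",t),("side",s)):
    W=cloud(c);hsv=cv2.cvtColor(c["pixels"],cv2.COLOR_RGB2HSV)
    H,S,V=hsv[...,0],hsv[...,1],hsv[...,2]
    masks={"blue":(H>105)&(H<120)&(S>150)&(V>80),"teal":(H>75)&(H<95)&(S>90),"orange":(H>8)&(H<20)&(S>120)&(V>120)}
    roi=(W[...,0]>0.2)&(W[...,0]<0.75)&(W[...,1]>-0.4)&(W[...,1]<0.45)&(W[...,2]<.3)
    for k,m in masks.items():
        N,L,st,ce=cv2.connectedComponentsWithStats((m&roi).astype(np.uint8))
        for i in range(1,N):
            if st[i,4]>12:
                p=W[L==i];print(n,k,ce[i].round(),st[i,4],np.median(p,0).round(3),p.min(0).round(3),p.max(0).round(3))
    for nm,(x0,x1,y0,y1) in {"stand":(.3,.48,.07,.25),"loaded":(.3,.52,-.04,.06),"empty":(.28,.5,-.21,-.1)}.items():
        m=(W[...,0]>x0)&(W[...,0]<x1)&(W[...,1]>y0)&(W[...,1]<y1)
        for lo,hi in((.003,.014),(.033,.05),(.075,.1)):
            p=W[m&(W[...,2]>lo)&(W[...,2]<hi)]
            if len(p)>5: print(n,nm,lo,len(p),*rect(p))
E
```

```text
top blue [414. 170.] 129 [ 0.73  -0.311  0.091] [ 0.712 -0.355  0.004] [ 0.75  -0.286  0.098]
top blue [324. 195.] 137 [ 0.628 -0.007  0.226] [ 0.617 -0.033 -0.003] [0.671 0.017 0.236]
top blue [393. 213.] 129 [ 0.573 -0.218  0.227] [ 0.561 -0.278 -0.004] [ 0.606 -0.198  0.235]
top teal [260. 236.] 184 [0.503 0.206 0.067] [0.483 0.168 0.043] [0.521 0.244 0.092]
top orange [417. 192.] 18 [ 0.657 -0.321  0.082] [ 0.653 -0.354  0.005] [ 0.67  -0.309  0.088]
top orange [190. 217.] 138 [0.564 0.435 0.094] [0.537 0.422 0.078] [0.594 0.45  0.113]
top orange [385. 265.] 14 [ 0.41  -0.214  0.08 ] [ 0.407 -0.224  0.071] [ 0.415 -0.2    0.085]
top stand 0.003 599 [389.2 160.2] [176.1 180.4] 0.5
top stand 0.075 97 [471.6 205.9] [16.5 86.1] 0.5
top loaded 0.003 327 [409.9  10.8] [214.9  97.9] 0.4
top loaded 0.033 34 [504.3   4.7] [30.9 41.4] 0.5
top loaded 0.075 94 [485.5   7.4] [64.5 38.6] 11.8
top empty 0.003 392 [ 389.2 -155.5] [217.9 109.1] 0.1
top empty 0.033 36 [ 452.1 -191.9] [ 6.5 92.1] 85.2
top empty 0.075 43 [ 421.2 -198.3] [21.7 33.2] 88.6
side blue [329. 146.] 168 [ 0.573 -0.209  0.18
[... 311 characters left out ...]
0.013 0.073]
side teal [347. 254.] 340 [0.502 0.207 0.067] [0.479 0.159 0.041] [0.525 0.248 0.092]
side orange [362. 210.] 23 [0.463 0.009 0.082] [ 0.45  -0.141  0.   ] [0.469 0.025 0.087]
side orange [325. 310.] 17 [0.544 0.447 0.094] [0.537 0.44  0.08 ] [0.551 0.449 0.107]
side stand 0.003 240 [390.4 162.9] [173.3 177.7] 90.0
side stand 0.075 121 [471.9 201. ] [17.8 95.9] 2.3
side loaded 0.003 136 [411.3   9.4] [ 92.6 215.5] 87.4
side loaded 0.033 98 [486.6   6.9] [45.4 64.8] 88.2
side loaded 0.075 90 [484.9   7.4] [40.6 64.7] 54.3
side empty 0.003 136 [ 394.4 -157.4] [ 99.5 214.5] 85.9
side empty 0.033 66 [ 452.8 -191.7] [18.6 92.3] 88.0
side empty 0.075 32 [ 424.4 -198.3] [32.4 21.7] 5.8
```

View pics/crop0.png

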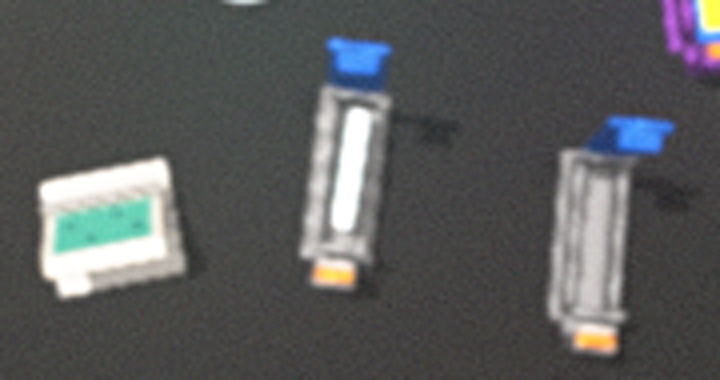

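View pics/crop1.png

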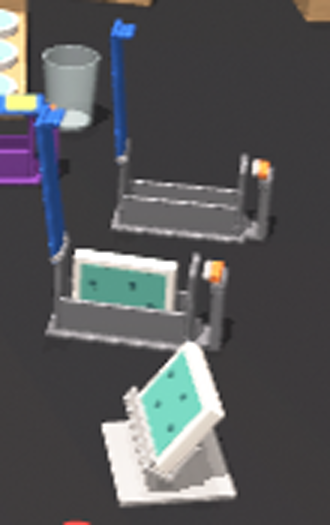

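The top crop shows the cassette lying with its teal face up and its high edge toward the robot at crop (110,280). The loaded bay holds a white-edged cassette at (350,170), and the grey bay at (595,230) is empty. Both orange catches are on the robot side and both lids stand at the far end. This confirms the choice.

```bash
python3 - <<'E'
from h import *
D={n:pickle.load(open(n+".pkl","rb")) for n in("top","side")}
for n,c in D.items():
    W=cloud(c);hsv=cv2.cvtColor(c["pixels"],cv2.COLOR_RGB2HSV);H,S,V=[hsv[...,i] for i in range(3)]
    def box(x0,x1,y0,y1): return (W[...,0]>x0)&(W[...,0]<x1)&(W[...,1]>y0)&(W[...,1]<y1)
    # teal face of the cassette: plane + in-plane rectangle
    m=(H>75)&(H<95)&(S>90)&box(.44,.56,.14,.27); m=cv2.erode(m.astype(np.uint8),np.ones((2,2)))>0
    p=W[m]; c0=p.mean(0); U,s,Vt=np.linalg.svd(p-c0); nn=Vt[2]*np.sign(Vt[2][2])
    print(n,"teal c",c0.round(4),"n",nn.round(3),"rms",(s[2]/len(p)**.5).round(4),"tilt n-from-horizontal",np.degrees(np.arcsin(nn[2])).round(1),"az",np.degrees(np.arctan2(nn[1],nn[0])).round(1))
    # everything on the cassette: points within slab of face plane
    d=(W-c0)@nn; m=box(.4,.58,.1,.3)&(abs(d)<.004)&(W[...,2]>.02); q=W[m]
    ex=np.cross([0,0,1],nn);ex/=np.linalg.norm(ex);ez=np.cross(nn,ex)
    uv=np.stack([(q-c0)@ex,(q-c0)@ez],1)*1000
    r=cv2.minAreaRect(uv.astype(np.float32)); print("  face rect",np.round(r[0],1),np.round(r[1],1),round(r[2],1),np.percentile(uv,[1,99],0).round(1).tolist(), "ex",ex.round(3))
    p=W[box(.4,.6,.1,.3)&(W[...,2]>.003)&(W[...,2]<.012)];print("  foot",len(p),*rect(p))
    for nm,(x0,x1,y0,y1) in {"loaded":(.43,.68,-.06,.07),"empty":(.38,.64,-.27,-.12)}.items():
        b=box(x0,x1,y0,y1);blue=(H>100)&(H<125)&(S>120)
        for lo,hi in((.033,.045),(.079,.09)):
            p=W[b&~blue&(W[...,2]>lo)&(W[...,2]<hi)]
            print("  ",nm,lo,len(p),*rect(p))
        L=W[b&blue&(W[...,2]>.1)]; print("   lid",len(L),np.percentile(L,[2,50,98],0).round(3).tolist())
        if n=="side":
            zz=L[:,2];
            for lo in(.1,.13,.16,.19,.21):
                k=L[(zz>lo)&(zz<lo+.02)]; print("    ",lo,len(k),k.mean(0).round(3), np.percentile(k,[5,95],0)[:,:2].round(3).tolist())
E
```

```text
top teal c [0.5011 0.2043 0.0694] n [0.812 0.164 0.56 ] rms 0.0016 tilt n-from-horizontal 34.0 az 11.4
  face rect [-0.1 -2.9] [77.9 98.8] 89.3 [[-49.1, -40.9], [48.4, 34.2]] ex [-0.198  0.98   0.   ]
  foot 705 [499.9 199.8] [199.6 199.4] 0.0
   loaded 0.033 122 [5.514e+02 5.000e-01] [ 43.8 123.3] 83.9
   loaded 0.079 166 [538.9   1.4] [ 40.4 158.1] 83.0
   lid 152 [[0.619, -0.028, 0.111], [0.626, -0.007, 0.225], [0.64, 0.012, 0.234]]
   empty 0.033 135 [ 484.8 -213.4] [ 44.1 160.9] 85.2
   empty 0.079 84 [ 487.4 -212.7] [ 43.4 158.1] 84.3
   lid 139 [[0.561, -0.242, 0.105], [0.573, -0.215, 0.226], [0.583, -0.199, 0.234]]
side teal c [0.5004 0.2094 0.0678] n [0.792 0.163 0.588] rms 0.0012 tilt n-from-horizontal 36.0 az 11.6
  face rect [-5.  -3.8] [ 81.6 105.5] 88.7 [[-54.4, -39.5], [45.5, 35.6]] ex [-0.201  0.98   0.   ]
  foot 626 [503.  204.8] [178.4 189.2] 87.4
   loaded 0.033 284 [536.2   3.8] [ 49.3 161.7] 83.1
   loaded 0.079 150 [540.3   2.4] [ 52.6 161.2] 82.3
   lid 264 [[0.618, -0.03, 0.103], [0.628, 0.001, 0.176], [0.639, 0.018, 0.23]]
     0.1 36 [ 0.621 -0.003  0.11 ] 
[... 154 characters left out ...]
7], [0.632, 0.016]]
     0.19 37 [ 0.632 -0.003  0.199] [[0.628, -0.03], [0.636, 0.016]]
     0.21 63 [ 0.631 -0.002  0.224] [[0.62, -0.021], [0.639, 0.014]]
   empty 0.033 198 [ 486.3 -216.1] [ 57.2 162.4] 86.0
   empty 0.079 53 [ 491.4 -215. ] [ 50.4 163.5] 86.8
   lid 175 [[0.563, -0.243, 0.104], [0.573, -0.21, 0.181], [0.582, -0.195, 0.231]]
     0.1 26 [ 0.569 -0.215  0.11 ] [[0.566, -0.241], [0.574, -0.197]]
     0.13 19 [ 0.572 -0.21   0.14 ] [[0.569, -0.229], [0.575, -0.197]]
     0.16 22 [ 0.574 -0.211  0.169] [[0.571, -0.233], [0.58, -0.196]]
     0.19 27 [ 0.577 -0.216  0.2  ] [[0.573, -0.243], [0.581, -0.199]]
     0.21 40 [ 0.574 -0.216  0.225] [[0.563, -0.237], [0.582, -0.201]]
```

>>> carry_out --plan '[[[0.022,0.037,0.02,0,0,0.1,0.5],[0.044,0.074,0.04,0,0,0.2,0.5],[0.066,0.111,0.06,0,0,0.3,0.5],[0.088,0.148,0.08,0,0,0.4,0.5],[0.11,0.186,0.1,0,0,0.5,0.5]]]'

```text
time_s: 0.52
eef_pos: [0.2506, -0.3896, 0.2971]
eef_rot: [-0.0, 0.926, 0.378, 0.0]
wrist_force: [-0.1, -0.6, -0.3]
opening: 0.502
grasp_force: 0.0
```

>>> carry_out --plan '[[[0.022,0.037,0,0,0,0.1,0.5],[0.044,0.074,0,0,0,0.2,0.5],[0.066,0.111,0,0,0,0.3,0.5],[0.088,0.148,0,0,0,0.4,0.5],[0.11,0.187,0,0,0,0.5,0.5]]]'

```text
time_s: 0.93
eef_pos: [0.3563, -0.21, 0.2968]
eef_rot: [0.0, 0.804, 0.595, 0.0]
wrist_force: [1.1, -0.6, 0.0]
opening: 0.501
grasp_force: 0.0
```

>>> carry_out --plan '[[[0.014,0.037,0,0,0,0.1,0.5],[0.028,0.074,0,0,0,0.2,0.5],[0.042,0.111,0,0,0,0.3,0.5],[0.056,0.148,0,0,0,0.4,0.5],[0.068,0.187,0,0,0,0.5,0.5]]]'

```text
time_s: 1.35
eef_pos: [0.4241, -0.023, 0.2968]
eef_rot: [0.0, 0.631, 0.776, -0.0]
wrist_force: [1.3, -0.7, -0.1]
opening: 0.501
grasp_force: 0.0
```

>>> carry_out --plan '[[[0,0.037,-0.02,0.024,-0.12,0,0.5],[0,0.074,-0.04,0.049,-0.24,0,0.5],[0,0.111,-0.06,0.073,-0.36,0,0.5],[0,0.148,-0.08,0.098,-0.48,0,0.5],[0,0.187,-0.1,0.122,-0.599,0,0.5]]]'

```text
time_s: 1.77
eef_pos: [0.4234, 0.1564, 0.1993]
eef_rot: [0.189, 0.605, 0.738, 0.231]
wrist_force: [2.0, -0.2, -1.1]
opening: 0.501
grasp_force: 0.0
```

>>> carry_out --plan '[[[0,0,-0.02,0,0,0,0.5],[0,0,-0.04,0,0,0,0.5],[0,0,-0.055,0,0,0,0.5],[0,0,-0.068,0,0,0,0.5],[0,0,-0.068,0,0,0,0.5]]]'

```text
time_s: 2.18
eef_pos: [0.4216, 0.1554, 0.1286]
eef_rot: [0.185, 0.605, 0.74, 0.227]
wrist_force: [-1.2, -0.7, 0.2]
opening: 0.498
grasp_force: 0.0
```

```bash
cat >> h.py <<'E'
from scipy.spatial.transform import Rotation as R
def go(target,y,z):
    "shift + rotvec from the current pose to TCP target with tool axes y,z"
    from bench import get_obs
    o=get_obs();q=o["eef_rot"];c=R.from_quat(q,scalar_first=True)
    z=np.array(z,float);z/=np.linalg.norm(z);y=np.array(y,float);y-=z*(y@z);y/=np.linalg.norm(y)
    t=R.from_matrix(np.stack([np.cross(y,z),y,z],1))
    return (np.array(target)-o["eef_pos"]).round(4),(t*c.inv()).as_rotvec().round(3)
a,b=np.radians(11.5),np.radians(35)
N=np.array([np.cos(b)*np.cos(a),np.cos(b)*np.sin(a),np.sin(b)]);EZ=np.array([-np.sin(b)*np.cos(a),-np.sin(b)*np.sin(a),np.cos(b)])
C0=np.array([.5169,.2076,.0313])
E
python3 - <<'E'
from h import *
for h in(133,43): print(h,*go(C0+h/1000*EZ,N,-EZ))
E
```

```text
133 [0.0205 0.037  0.0117] [ 0.003 -0.017  0.   ]
43 [ 0.0711  0.0473 -0.062 ] [ 0.003 -0.017  0.   ]
```

>>> carry_out --plan '[[[0.01,0.018,0.006,0.003,-0.017,0,0.5],[0.02,0.037,0.012,0.003,-0.017,0,0.5],[0.0205,0.037,0.012,0.003,-0.017,0,0.5],[0.0205,0.037,0.012,0.003,-0.017,0,0.5],[0.0205,0.037,0.012,0.003,-0.017,0,0.5]]]'

```text
time_s: 2.6
eef_pos: [0.4444, 0.1921, 0.1441]
eef_rot: [0.192, 0.603, 0.738, 0.234]
wrist_force: [-0.7, -0.2, -0.2]
opening: 0.503
grasp_force: 0.0
```

```bash
python3 - <<'E'
from h import *
from bench import *
print(*go(C0+.043*EZ,N,-EZ))
for n,(r,c) in {"side":((180,300),(280,420)),"top":((190,280),(220,320))}.items():
    cm=camera(n);pickle.dump(cm,open(n+"1.pkl","wb"))
    a=cv2.resize(cm["pixels"][r[0]:r[1],c[0]:c[1]],(400,340),interpolation=cv2.INTER_CUBIC)
    out=a if n=="side" else np.hstack([out,a])
cv2.imwrite("pics/hov.png",out[:,:,::-1])
E
```

```text
[ 0.0484  0.0106 -0.0775] [-0.     0.005  0.   ]
```

View pics/hov.png

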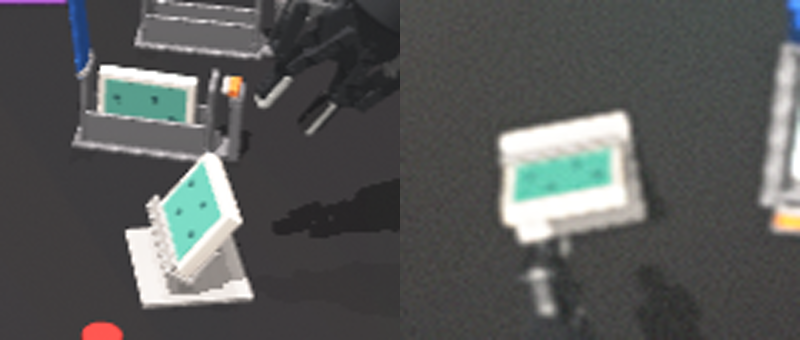

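The side crop shows the fingers at (300,105), short of the cassette's upper edge at (215,155). The top crop shows the fingertip at (540,290), below the cassette. I'll project the TCP to check that this agrees.

```bash
python3 - <<'E'
from h import *
from bench import get_obs
o=get_obs()
for n in("side","top"):
    c=pickle.load(open(n+"1.pkl","rb"));K=c["camera_matrix"];T=np.linalg.inv(c["cam_to_world"])
    def pr(p): q=T[:3,:3]@p+T[:3,3]; q=np.array([q[0],-q[1],-q[2]]);return (K@(q/q[2]))[:2].round(1)
    x,y,z=R.from_quat(o["eef_rot"],scalar_first=True).as_matrix().T
    print(n,"tcp",pr(o["eef_pos"]),"tips",pr(o["eef_pos"]+.021*y-.006*z),pr(o["eef_pos"]-.021*y-.006*z),"origin",pr(C0),"top mid",pr(C0+.075*EZ))
    ex=np.cross(N,-EZ)
    print("   top corners",[pr(C0+.075*EZ+s*.05*ex+t*.008*N).tolist() for s in(-1,1) for t in(-1,1)])
E
```

```text
side tcp [371.4 227.4] tips [366.6 221.9] [379.2 229.3] origin [340.2 264.9] top mid [357.9 244.9]
   top corners [[356.6, 235.0], [351.9, 232.4], [364.4, 258.1], [359.4, 255.4]]
top tcp [260.7 254.2] tips [259.1 250. ] [262.2 260.6] origin [261.4 232.3] top mid [261.  244.6]
   top corners [[276.4, 243.6], [275.4, 239.7], [246.6, 249.4], [245.4, 245.5]]
```

The side projection puts the cassette corners within 1 px of the image. The half-open fingertips sit about 10 mm behind the TCP, as described. I'll move in along the cassette's axis.

>>> carry_out --plan '[[[0.0097,0.0021,-0.0155,0,0,0,0.5],[0.0194,0.0042,-0.031,0,0,0,0.5],[0.029,0.0064,-0.0465,0,0,0,0.5],[0.0387,0.0085,-0.062,0,0,0,0.5],[0.0484,0.0106,-0.0775,0,0,0,0.5]]]'

```text
time_s: 3.12
eef_pos: [0.4935, 0.2019, 0.066]
eef_rot: [0.193, 0.604, 0.737, 0.235]
wrist_force: [-0.3, 0.1, -0.0]
opening: 0.498
grasp_force: 0.0
```

```bash
python3 - <<'E'
from h import *
from bench import *
print(*go(C0+.043*EZ,N,-EZ),get_obs()["wrist_force"])
for n,(r,c) in {"side":((200,290),(310,415)),"top":((200,290),(220,325))}.items():
    cm=camera(n)
    a=cv2.resize(cm["pixels"][r[0]:r[1],c[0]:c[1]],(400,343),interpolation=cv2.INTER_CUBIC)
    out=a if n=="side" else np.hstack([out,a])
cv2.imwrite("pics/in.png",out[:,:,::-1])
E
```

```text
[-0.0008  0.0008  0.0005] [-0.     0.006  0.003] [-0.26918254  0.09685559 -0.01349874]
```

View pics/in.png

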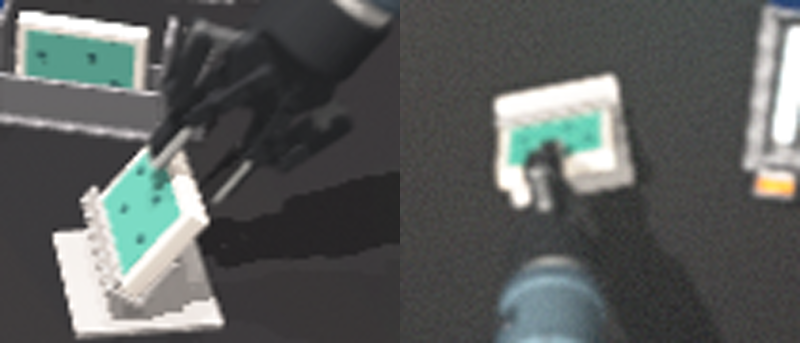

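The fingers straddle the upper edge: the front tip is at (155,160) on the teal face, the back tip at (218,195) behind the cassette, near the middle of its length. There is no contact force, so I'll close.

>>> carry_out --plan '[[[0,0,0,0,0,0,0.35],[0,0,0,0,0,0,0.25],[0,0,0,0,0,0,0.15],[0,0,0,0,0,0,0.0],[0,0,0,0,0,0,0.0]]]'

```text
time_s: 3.63
eef_pos: [0.4936, 0.2027, 0.0679]
eef_rot: [0.193, 0.603, 0.737, 0.235]
wrist_force: [-3.0, -4.3, 6.4]
opening: 0.165
grasp_force: 61.4
```

>>> carry_out --plan '[[[0,0,0,0,0,0,0],[0,0,0,0,0,0,0],[0,0,0,0,0,0,0],[0,0,0,0,0,0,0],[0,0,0,0,0,0,0]]]'

```text
time_s: 4.05
eef_pos: [0.4938, 0.2027, 0.0679]
eef_rot: [0.193, 0.603, 0.737, 0.235]
wrist_force: [-6.8, -5.1, 9.3]
opening: 0.161
grasp_force: 62.1
```

>>> carry_out --plan '[[[-0.006,-0.001,0.008,0,0,0,0],[-0.014,-0.003,0.02,0,0,0,0],[-0.024,-0.005,0.035,0,0,0,0],[-0.034,-0.007,0.05,0,0,0,0],[-0.045,-0.009,0.0655,0,0,0,0]]]'

```text
time_s: 4.47
eef_pos: [0.4473, 0.1936, 0.1325]
eef_rot: [0.192, 0.603, 0.738, 0.234]
wrist_force: [0.6, 0.2, -0.8]
opening: 0.164
grasp_force: 60.5
```

>>> carry_out --plan '[[[0,0,0.03,0,0,0,0],[0,0,0.06,0,0,0,0],[0,0,0.09,0,0,0,0],[0,0,0.12,0,0,0,0],[0,0,0.14,0,0,0,0]]]'

```text
time_s: 4.88
eef_pos: [0.4486, 0.194, 0.2762]
eef_rot: [0.194, 0.603, 0.737, 0.236]
wrist_force: [0.6, -0.2, -1.5]
opening: 0.16
grasp_force: 60.5
```

```bash
python3 - <<'E'
from h import *
from bench import *
o=get_obs();print(o["eef_pos"],o["q"].round(2),o["opening"],o["grasp_force"])
a=np.radians(-4.5);X=np.array([np.cos(a),np.sin(a),0])
for s in(1,-1):
    Y=s*np.array([-X[1],X[0],0]);print(s,*go([.5-.02,-.2145,.28],Y,[0,0,-1]))
cm=camera("side");print(cm["pixels"].shape);pickle.dump(cm,open("lift.pkl","wb"))
W=cloud(cm);hsv=cv2.cvtColor(cm["pixels"],cv2.COLOR_RGB2HSV);m=(hsv[...,0]>75)&(hsv[...,0]<95)&(hsv[...,1]>90)&(W[...,2]>.1)
p=W[m&(W[...,1]>.05)];c=p.mean(0);v=np.linalg.svd(p-c)[2];print(len(p),c,v[2])
x,y,z=R.from_quat(o["eef_rot"],scalar_first=True).as_matrix().T;d=c-o["eef_pos"];print("teal centre in tool",d@x,d@y,d@z,"normal in tool",v[2]@x,v[2]@y,v[2]@z)
mm=(W[...,1]>.1)&(W[...,2]>.12)&(abs((W-c)@v[2])<.004);d=(W[mm]-o["eef_pos"]);print(mm.sum(),np.percentile(d@x,[2,98]),np.percentile(d@z,[2,98]))
E
```

```text
[0.4486077  0.19395942 0.27617257] [ 0.14 -0.56  2.22  0.04  0.86 -0.08] 0.16030948853514465 60.5340313911438
1 [ 0.0314 -0.4085  0.0038] [-0.498  0.442  1.248]
-1 [ 0.0314 -0.4085  0.0038] [ 0.476  0.536 -1.782]
(400, 640, 3)
344 [0.45857777 0.20043127 0.27332431] [-0.80097803 -0.1592743  -0.57711862]
teal centre in tool 0.004366038306816024 0.007334522121538439 0.008748842508262272 normal in tool 0.0036293172500788617 -0.9999741248488956 -0.00621109402474318
1228 [-0.04606894  0.06445356] [-0.38827888  0.04177614]
```

The lift held, and the cassette's plane lines up with the tool to within 0.4°, with its lower edge 42 mm past the TCP. Next I carry it over the empty carrier while turning it upright.

>>> carry_out --plan '[[[0.0016,-0.02,0.002,-0.025,0.022,0.062,0],[0.003,-0.04,0.004,-0.05,0.044,0.125,0],[0.005,-0.06,0.004,-0.075,0.066,0.187,0],[0.0065,-0.081,0.004,-0.1,0.088,0.25,0],[0.008,-0.102,0.004,-0.1245,0.1105,0.312,0]]]'

```text
time_s: 5.35
eef_pos: [0.4557, 0.091, 0.276]
eef_rot: [0.15, 0.479, 0.846, 0.182]
wrist_force: [-0.4, 0.6, -0.8]
opening: 0.158
grasp_force: 60.5
```

>>> carry_out --plan '[[[0.0016,-0.02,0,-0.025,0.022,0.062,0],[0.003,-0.04,0,-0.05,0.044,0.125,0],[0.005,-0.06,0,-0.075,0.066,0.187,0],[0.0065,-0.081,0,-0.1,0.088,0.25,0],[0.008,-0.102,0,-0.1245,0.1105,0.312,0]]]'

```text
time_s: 5.77
eef_pos: [0.4637, -0.0113, 0.2756]
eef_rot: [0.102, 0.341, 0.926, 0.123]
wrist_force: [-0.2, 0.9, -0.8]
opening: 0.158
grasp_force: 60.5
```

>>> carry_out --plan '[[[0.0016,-0.02,0,-0.025,0.022,0.062,0],[0.003,-0.04,0,-0.05,0.044,0.125,0],[0.005,-0.06,0,-0.075,0.066,0.187,0],[0.0065,-0.081,0,-0.1,0.088,0.25,0],[0.008,-0.102,0,-0.1245,0.1105,0.312,0]]]'

```text
time_s: 6.18
eef_pos: [0.4719, -0.1132, 0.2756]
eef_rot: [0.051, 0.192, 0.978, 0.061]
wrist_force: [-0.3, -0.1, -1.7]
opening: 0.165
grasp_force: 60.5
```

>>> carry_out --plan '[[[0.0016,-0.02,0,-0.025,0.022,0.062,0],[0.003,-0.04,0,-0.05,0.044,0.125,0],[0.005,-0.06,0,-0.075,0.066,0.187,0],[0.0065,-0.081,0,-0.1,0.088,0.25,0],[0.008,-0.102,0,-0.1245,0.1105,0.312,0]]]'

```text
time_s: 6.6
eef_pos: [0.48, -0.215, 0.2756]
eef_rot: [-0.001, 0.038, 0.999, -0.003]
wrist_force: [0.1, -0.0, -1.0]
opening: 0.16
grasp_force: 60.5
```

```bash
python3 - <<'E'
from h import *
from bench import *
o=get_obs();print(o["eef_pos"],o["q"].round(2),o["opening"],o["grasp_force"])
a=np.radians(-4.5);X=np.array([np.cos(a),np.sin(a),0]);print(*go([.48,-.2145,.28],[-X[1],X[0],0],[0,0,-1]))
E
```

```text
[ 0.47998734 -0.21502458  0.27555696] [-0.64  0.02  1.65 -0.01  1.47 -2.14] 0.16011092866317891 60.492507219314575
[0.     0.0005 0.0044] [ 0.006 -0.002 -0.003]
```

```bash
python3 - <<'E'
from h import *
from bench import *
cm=camera("side");W=cloud(cm)
m=(W[...,1]>-.235)&(W[...,1]<-.19)&(W[...,2]>.225)&(W[...,2]<.262)&(W[...,0]>.40)&(W[...,0]<.56)
p=W[m];print(len(p),"z min",np.percentile(p[:,2],[1,50]))
v=np.polyfit(p[:,0],p[:,1],1);print("yaw",np.degrees(np.arctan(v[0])),"y at x=.48",np.polyval(v,.48))
for lo in(.232,.238,.244,.25):
    q=p[abs(p[:,2]-lo)<.003];print(lo,q[:,0].min().round(4),q[:,0].max().round(4))
d=W[(W[...,0]>.39)&(W[...,0]<.6)&(W[...,1]>-.26)&(W[...,1]<-.17)&(W[...,2]<.095)]
for lo,hi in((.034,.046),(.075,.088)):
    q=d[(d[:,2]>lo)&(d[:,2]<hi)];print(lo,len(q),*rect(q))
cv2.imwrite("pics/car.png",cv2.resize(cm["pixels"][80:230,280:430],(600,600),interpolation=cv2.INTER_CUBIC)[:,:,::-1])
E
```

```text
309 z min [0.22938086 0.24570388]
yaw -4.807621577188246 y at x=.48 -0.20844584640125943
0.232 0.4328 0.5293
0.238 0.4304 0.5298
0.244 0.4308 0.5269
0.25 0.4313 0.5302
0.034 189 [ 486.2 -213.9] [ 53.7 162.5] 84.7
0.075 69 [ 490.2 -213.6] [ 53.2 165.8] 83.4
```

View pics/car.png

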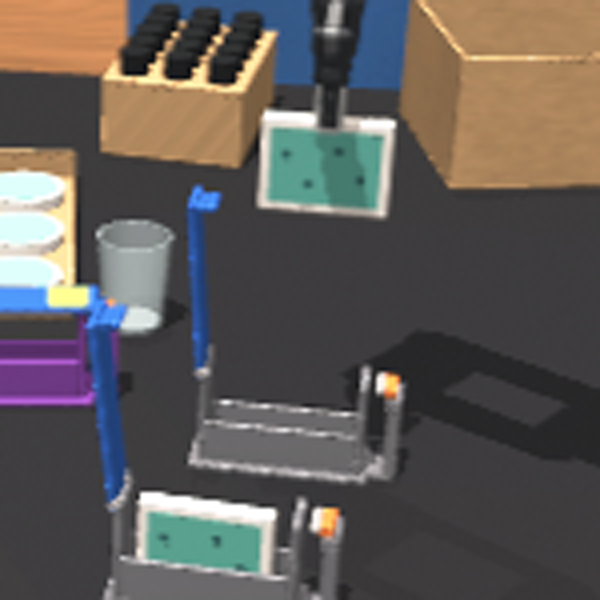

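The crop shows the cassette hanging level at (327,160), well clear of the lid at (203,190), with the empty bay below at (290,430). I'll centre it and lower.

>>> carry_out --plan '[[[0.01,0.001,0,0.006,-0.002,-0.003,0],[0.021,0.0015,-0.01,0.006,-0.002,-0.003,0],[0.021,0.0015,-0.04,0.006,-0.002,-0.003,0],[0.021,0.0015,-0.07,0.006,-0.002,-0.003,0],[0.021,0.0015,-0.1,0.006,-0.002,-0.003,0]]]'

```text
time_s: 7.07
eef_pos: [0.5018, -0.2116, 0.1751]
eef_rot: [0.002, 0.041, 0.999, 0.001]
wrist_force: [0.2, 0.0, -1.7]
opening: 0.158
grasp_force: 60.5
```

>>> carry_out --plan '[[[0,0,-0.02,0,0,0,0],[0,0,-0.035,0,0,0,0],[0,0,-0.05,0,0,0,0],[0,0,-0.06,0,0,0,0],[0,0,-0.07,0,0,0,0]]]'

```text
time_s: 7.48
eef_pos: [0.5012, -0.2118, 0.1052]
eef_rot: [0.001, 0.041, 0.999, 0.001]
wrist_force: [-0.4, -0.6, -1.0]
opening: 0.159
grasp_force: 60.5
```

```bash
python3 - <<'E'
from h import *
from bench import *
a=np.radians(-4.5);X=np.array([np.cos(a),np.sin(a),0]);print(get_obs()["eef_pos"],*go([.501,-.2135,.0495],[-X[1],X[0],0],[0,0,-1]))
out=[]
for n,(r,c) in {"side":((150,210),(315,390)),"top":((200,275),(345,420))}.items():
    cm=camera(n);pickle.dump(cm,open(n+"2.pkl","wb"))
    out.append(cv2.resize(cm["pixels"][r[0]:r[1],c[0]:c[1]],(400,400*(r[1]-r[0])//75),interpolation=cv2.INTER_CUBIC))
out=[cv2.copyMakeBorder(i,0,400-len(i),0,0,cv2.BORDER_CONSTANT) for i in out]
cv2.imwrite("pics/low.png",np.hstack(out)[:,:,::-1])
E
```

```text
[ 0.50124697 -0.21181131  0.10520364] [-0.0002 -0.0017 -0.0557] [-0.002  0.002  0.004]
```

View pics/low.png

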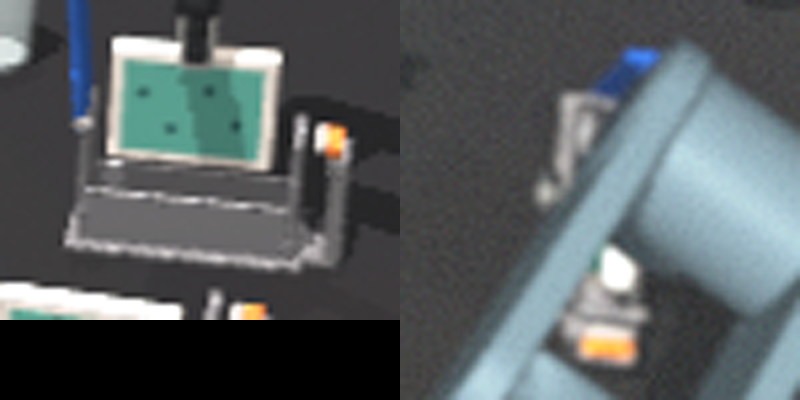

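The side crop shows the cassette centred between the end walls, spanning columns 107–272 against walls at 92 and 297. Its lower edge is just above the rails.

>>> carry_out --plan '[[[0,-0.0015,-0.01,0,0,0.004,0],[0,-0.0015,-0.02,0,0,0.004,0],[0,-0.0015,-0.03,0,0,0.004,0],[0,-0.0015,-0.04,0,0,0.004,0],[0,-0.0015,-0.046,0,0,0.004,0]]]'

```text
time_s: 8.0
eef_pos: [0.5005, -0.2138, 0.0584]
eef_rot: [0.0, 0.039, 0.999, 0.001]
wrist_force: [0.4, -0.0, -0.9]
opening: 0.164
grasp_force: 60.5
```

>>> carry_out --plan '[[[0,0,-0.002,0,0,0,0],[0,0,-0.004,0,0,0,0],[0,0,-0.005,0,0,0,0],[0,0,-0.006,0,0,0,0],[0,0,-0.006,0,0,0,0]]]'

```text
time_s: 8.42
eef_pos: [0.5014, -0.2144, 0.0544]
eef_rot: [0.001, 0.039, 0.999, 0.0]
wrist_force: [0.2, 0.0, -0.7]
opening: 0.161
grasp_force: 60.5
```

>>> carry_out --plan '[[[0,0,-0.001,0,0,0,0],[0,0,-0.002,0,0,0,0],[0,0,-0.002,0,0,0,0],[0,0,-0.002,0,0,0,0],[0,0,-0.002,0,0,0,0]]]'

```text
time_s: 8.83
eef_pos: [0.5012, -0.2143, 0.0522]
eef_rot: [0.001, 0.039, 0.999, 0.001]
wrist_force: [-0.5, -0.1, -0.6]
opening: 0.162
grasp_force: 60.5
```

>>> carry_out --plan '[[[0,0,-0.001,0,0,0,0],[0,0,-0.0015,0,0,0,0],[0,0,-0.002,0,0,0,0],[0,0,-0.002,0,0,0,0],[0,0,-0.002,0,0,0,0]]]'

```text
time_s: 9.25
eef_pos: [0.5011, -0.2144, 0.0509]
eef_rot: [0.001, 0.039, 0.999, 0.0]
wrist_force: [-3.7, -0.0, 5.5]
opening: 0.161
grasp_force: 61.4
```

>>> carry_out --plan '[[[0,0,-0.0005,0,0,0,0],[0,0,-0.001,0,0,0,0],[0,0,-0.0015,0,0,0,0],[0,0,-0.0015,0,0,0,0],[0,0,-0.0015,0,0,0,0]]]'

```text
time_s: 9.67
eef_pos: [0.5012, -0.2147, 0.0509]
eef_rot: [0.001, 0.039, 0.999, 0.0]
wrist_force: [-7.7, 3.1, 18.4]
opening: 0.163
grasp_force: 62.8
```

It is on the floor, so I'll take off the load and release.

>>> carry_out --plan '[[[0,0,0.0015,0,0,0,0],[0,0,0.002,0,0,0,0],[0,0,0.002,0,0,0,0.2],[0,0,0.002,0,0,0,0.3],[0,0,0.002,0,0,0,0.4]]]'

```text
time_s: 10.08
eef_pos: [0.5011, -0.2141, 0.0503]
eef_rot: [0.001, 0.039, 0.999, 0.001]
wrist_force: [-0.0, -0.2, 0.6]
opening: 0.395
grasp_force: 0.0
```

>>> carry_out --plan '[[[0,0,0,0,0,0,0.45],[0,0,0,0,0,0,0.45],[0,0,0.01,0,0,0,0.45],[0,0,0.025,0,0,0,0.45],[0,0,0.04,0,0,0,0.45]]]'

```text
time_s: 10.5
eef_pos: [0.5008, -0.214, 0.0912]
eef_rot: [0.0, 0.039, 0.999, 0.001]
wrist_force: [0.6, -0.6, -0.1]
opening: 0.451
grasp_force: 0.0
```

>>> carry_out --plan '[[[0,0,0.035,0,0,0,0.45],[0,0,0.07,0,0,0,0.45],[0,0,0.105,0,0,0,0.3],[0,0,0.14,0,0,0,0.1],[0,0,0.18,0,0,0,0.0]]]'

```text
time_s: 10.92
eef_pos: [0.5004, -0.2137, 0.2724]
eef_rot: [0.0, 0.039, 0.999, 0.001]
wrist_force: [1.1, -0.5, 0.4]
opening: 0.024
grasp_force: 0.0
```

```bash
python3 - <<'E'
from h import *
from bench import *
print(get_obs()["eef_pos"])
cm=camera("side");W=cloud(cm);hsv=cv2.cvtColor(cm["pixels"],cv2.COLOR_RGB2HSV);H,S=hsv[...,0],hsv[...,1]
b=lambda x0,x1,y0,y1:(W[...,0]>x0)&(W[...,0]<x1)&(W[...,1]>y0)&(W[...,1]<y1)
p=W[b(.43,.56,-.24,-.18)&(W[...,2]>.045)&(W[...,2]<.1)];z=np.percentile(p[:,2],98);print("top z",z)
q=p[(p[:,2]>.05)&(p[:,2]<.072)];v=np.linalg.svd(q-q.mean(0))[2][2];print("face n",v.round(3),q.mean(0).round(4),np.percentile(q[:,0],[1,99]))
blue=(H>100)&(H<125)&(S>120)
for nm,X in {"loaded":(.6,.68,-.05,.05),"empty":(.54,.64,-.27,-.17)}.items():
    L=W[b(*X)&blue&(W[...,2]>.095)&(W[...,2]<.22)];f=np.polyfit(L[:,2],L[:,0],1);print(nm,"lid angle",np.pi/2+np.arctan(f[0]),"x at .1,.2",np.polyval(f,[.1,.2]),np.percentile(L[:,1],[5,95]))
cv2.imwrite("pics/set.png",cv2.resize(cm["pixels"][80:240,280:430],(600,640),interpolation=cv2.INTER_CUBIC)[:600,:,::-1])
E
```

```text
[ 0.50042714 -0.21367684  0.27236065]
top z 0.08390988929502652
face n [-0.104 -0.987 -0.119] [ 0.4967 -0.2063  0.0613] [0.43402601 0.54999416]
loaded lid angle 1.6927965192771843 x at .1,.2 [0.61992611 0.63218702] [-0.02694559  0.0149419 ]
empty lid angle 1.6553969422539492 x at .1,.2 [0.56846022 0.57694052] [-0.23902153 -0.19791203]
```

View pics/set.png

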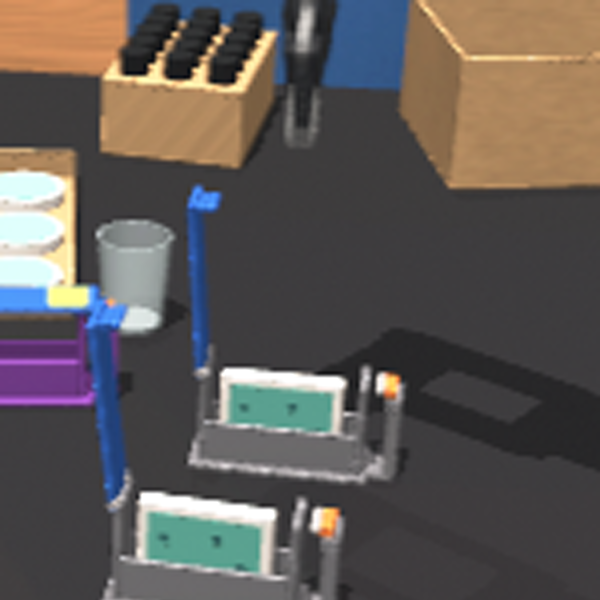

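The cassette stands in the bay at (280,400), upright like the loaded one at (205,535), and the fingers are clear. Lid angles are about 1.66 for the empty carrier and 1.69 for the loaded one. Next I bring the shut fingers behind the empty carrier's lid.

>>> carry_out --plan '[[[0.01,-0.001,0.02,0,0,0,0],[0.04,-0.003,0.02,0,0,0,0],[0.075,-0.006,0.02,0,0,0,0],[0.112,-0.008,0.015,0,0,0,0],[0.112,-0.008,0.012,0,0,0,0]]]'

```text
time_s: 11.38
eef_pos: [0.6172, -0.2221, 0.2798]
eef_rot: [0.001, 0.038, 0.999, 0.001]
wrist_force: [-0.6, 0.1, -2.1]
opening: 0.001
grasp_force: 0.0
```

>>> carry_out --plan '[[[0,0,-0.02,0,0,0,0],[0,0,-0.045,0,0,0,0],[0,0,-0.07,0,0,0,0],[0,0,-0.084,0,0,0,0],[0,0,-0.084,0,0,0,0]]]'

```text
time_s: 11.8
eef_pos: [0.6108, -0.2209, 0.1944]
eef_rot: [-0.002, 0.039, 0.999, 0.002]
wrist_force: [0.1, -0.9, 0.0]
opening: -0.003
grasp_force: 0.0
```

```bash
cat >> h.py <<'E'
HG={"empty":(np.array([.5658,-.2190,.086]),-4.5),"loaded":(np.array([.6174,-.0075,.086]),-7.5)}
def lidtcp(n,th,r=.118,off=.011):
    h,a=HG[n];u=np.array([np.cos(np.radians(a)),np.sin(np.radians(a)),0]);k=np.array([0,0,1.])
    return h+r*(-np.cos(th)*u+np.sin(th)*k)+.006*(np.cos(th)*k+np.sin(th)*u)+off*u
def path(n,ths):
    from bench import get_obs
    p=get_obs()["eef_pos"];print(p)
    for t in ths: print(round(t,2),(lidtcp(n,t,.118+.008*(1-t/1.65))-p).round(3))
E
python3 - <<'E'
from h import *
path("empty",np.linspace(1.6,.2,15))
a=np.radians(-4.5);print(*go([.5,-.2,.2],[-np.sin(a),np.cos(a),0],[0,0,-1]))
E
```

```text
[ 0.61077026 -0.22092752  0.1944085 ]
1.6 [-0.025  0.     0.01 ]
1.5 [-0.036  0.001  0.01 ]
1.4 [-0.048  0.002  0.01 ]
1.3 [-0.06   0.003  0.009]
1.2 [-0.072  0.004  0.006]
1.1 [-0.083  0.005  0.002]
1.0 [-0.094  0.006 -0.003]
0.9 [-0.105  0.007 -0.009]
0.8 [-0.115  0.007 -0.017]
0.7 [-0.124  0.008 -0.025]
0.6 [-0.132  0.009 -0.034]
0.5 [-0.139  0.009 -0.044]
0.4 [-0.146  0.01  -0.055]
0.3 [-0.151  0.01  -0.066]
0.2 [-0.155  0.011 -0.078]
[-0.1108  0.0209  0.0056] [-0.005 -0.005 -0.001]
```

>>> carry_out --plan '[[[-0.025,0,0.01,0,0,0,0],[-0.036,0.001,0.01,0,0,0,0],[-0.048,0.002,0.01,0,0,0,0],[-0.06,0.003,0.009,0,0,0,0],[-0.072,0.004,0.006,0,0,0,0]]]'

```text
time_s: 12.22
eef_pos: [0.5414, -0.2188, 0.2072]
eef_rot: [0.002, 0.039, 0.999, -0.0]
wrist_force: [-1.1, 0.1, 0.2]
opening: 0.003
grasp_force: 0.0
```

>>> carry_out --plan '[[[-0.011,0.001,-0.004,0,0,0,0],[-0.022,0.002,-0.009,0,0,0,0],[-0.033,0.003,-0.015,0,0,0,0],[-0.043,0.003,-0.023,0,0,0,0],[-0.052,0.004,-0.031,0,0,0,0]]]'

```text
time_s: 12.63
eef_pos: [0.4893, -0.2149, 0.1755]
eef_rot: [0.002, 0.039, 0.999, -0.0]
wrist_force: [-0.6, 0.2, 0.5]
opening: -0.002
grasp_force: 0.0
```

```bash
cat >> h.py <<'E'
def lid(n):
    from bench import camera
    cm=camera("side");W=cloud(cm);hsv=cv2.cvtColor(cm["pixels"],cv2.COLOR_RGB2HSV)
    h,a=HG[n];u=np.array([np.cos(np.radians(a)),np.sin(np.radians(a)),0]);v=np.array([-u[1],u[0],0])
    d=W-h;m=(hsv[...,0]>100)&(hsv[...,0]<125)&(hsv[...,1]>120)&(abs(d@v)<.035)&(d[...,2]>-.004)&(abs(d@u)<.16)
    L=d[m];f=L@u;k=L[:,2];rr=np.hypot(f,k);g=rr>.03
    print(n,g.sum(),"angle",np.median(np.arctan2(k[g],-f[g])).round(3),"far",rr.max().round(3),"z",(np.percentile(k,[2,98])+.086).round(3));return cm
E
python3 - <<'E'
from h import *
lid("empty");path("empty",[.6,.5,.4,.3,.2])
E
```

```text
empty 152 angle 1.581 far 0.401 z [0.092 0.406]
[ 0.48718232 -0.21387798  0.17340337]
0.6 [-0.008  0.002 -0.013]
0.5 [-0.016  0.002 -0.023]
0.4 [-0.022  0.003 -0.034]
0.3 [-0.027  0.003 -0.045]
0.2 [-0.031  0.004 -0.057]
```

```bash
sed -i 's/(abs(d@u)<.16)$/(np.hypot(d@u,d[...,2])<.16)/' h.py; python3 - <<'E'
from h import *
cm=lid("empty")
cv2.imwrite("pics/lid1.png",cv2.resize(cm["pixels"][90:220,300:400],(460,598),interpolation=cv2.INTER_CUBIC)[:,:,::-1])
E
```

```text
empty 141 angle 1.583 far 0.146 z [0.093 0.23 ]
```

View pics/lid1.png

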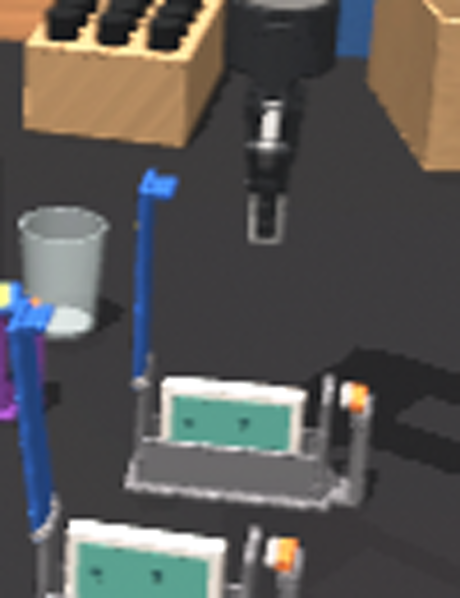

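The lid stands upright at (150,280) while the fingertips at (265,240) have already passed it. The angle went from 1.66 to 1.58, so it was pushed and then slipped off, springing back. I'll check the geometry.

```bash
python3 - <<'E'
from h import *
from bench import *
o=get_obs();print(o["eef_pos"],o["q"].round(2),R.from_quat(o["eef_rot"],scalar_first=True).as_matrix().round(3).tolist())
c=camera("side");K=c["camera_matrix"];T=np.linalg.inv(c["cam_to_world"])
def pr(p): q=T[:3,:3]@p+T[:3,3]; q=np.array([q[0],-q[1],-q[2]]);return (K@(q/q[2]))[:2].round(1)
print(pr(o["eef_pos"]))
W=cloud(c);x,y,z=o["eef_pos"]
f=W[(abs(W[...,0]-x)<.04)&(abs(W[...,1]-y)<.04)&(W[...,2]>z-.03)&(W[...,2]<z+.06)]
for lo in np.arange(-.02,.06,.01):
    q=f[(f[:,2]-z>lo)&(f[:,2]-z<lo+.01)]
    if len(q):print(lo.round(2),len(q),(q.min(0)-o["eef_pos"]).round(3),(q.max(0)-o["eef_pos"]).round(3))
hsv=cv2.cvtColor(c["pixels"],cv2.COLOR_RGB2HSV);m=(hsv[...,0]>100)&(hsv[...,0]<125)&(hsv[...,1]>120)&(abs(W[...,0]-.57)<.03)&(abs(W[...,1]+.22)<.06)
L=W[m];
for lo in np.arange(.09,.24,.02):
    q=L[abs(L[:,2]-lo)<.01];print("lid",lo.round(2),len(q),q.min(0).round(3),q.max(0).round(3))
E
```

```text
[ 0.48806867 -0.21399264  0.17402104] [-0.64  0.12  1.75  0.    1.27 -2.13] [[-0.997, 0.078, 0.001], [0.078, 0.997, 0.001], [-0.001, 0.001, -1.0]]
[356.  147.7]
0.02 15 [-0.011 -0.002  0.021] [0.008 0.013 0.03 ]
0.03 19 [-0.011  0.002  0.03 ] [0.009 0.017 0.04 ]
0.04 19 [-0.01   0.003  0.04 ] [0.009 0.022 0.05 ]
0.05 22 [-0.009  0.005  0.05 ] [0.01  0.018 0.06 ]
lid 0.09 9 [ 0.565 -0.231  0.088] [ 0.57  -0.201  0.1  ]
lid 0.11 15 [ 0.566 -0.228  0.102] [ 0.571 -0.195  0.118]
lid 0.13 19 [ 0.564 -0.244  0.121] [ 0.572 -0.197  0.137]
lid 0.15 23 [ 0.564 -0.244  0.141] [ 0.573 -0.196  0.16 ]
lid 0.17 22 [ 0.565 -0.238  0.161] [ 0.574 -0.197  0.18 ]
lid 0.19 16 [ 0.566 -0.239  0.182] [ 0.571 -0.197  0.2  ]
lid 0.21 15 [ 0.566 -0.225  0.2  ] [ 0.572 -0.196  0.217]
lid 0.23 44 [ 0.551 -0.237  0.22 ] [ 0.573 -0.195  0.233]
```

Camera depth shows the real fingertips about 20 mm above the reported TCP, so they slipped over the lid's end. I'll go back behind it and work 20 mm lower.

>>> carry_out --plan '[[[0,0,0.04,0,0,0,0],[0,0,0.08,0,0,0,0],[0.02,-0.001,0.1,0,0,0,0],[0.055,-0.004,0.1,0,0,0,0],[0.09,-0.006,0.1,0,0,0,0]]]'

```text
time_s: 13.2
eef_pos: [0.5822, -0.2215, 0.279]
eef_rot: [0.005, 0.039, 0.999, -0.002]
wrist_force: [0.5, -0.8, 0.3]
opening: 0.003
grasp_force: 0.0
```

>>> carry_out --plan '[[[0.02,-0.001,0,0,0,0,0],[0.033,-0.001,-0.01,0,0,0,0],[0.033,-0.001,-0.035,0,0,0,0],[0.033,-0.001,-0.065,0,0,0,0],[0.033,-0.001,-0.094,0,0,0,0]]]'

```text
time_s: 13.62
eef_pos: [0.6141, -0.2216, 0.1806]
eef_rot: [0.003, 0.038, 0.999, -0.0]
wrist_force: [-0.1, -0.7, -1.1]
opening: -0.002
grasp_force: 0.0
```

```bash
cat >> h.py <<'E'
TIP=np.array([0,0,.020])
def path(n,ths,r0=.114):
    from bench import get_obs
    p=get_obs()["eef_pos"];print(p)
    for t in ths: print(round(t,2),(lidtcp(n,t,r0+.008*(1-t/1.65))-TIP-p).round(3))
E
python3 - <<'E'
from h import *
lid("empty");path("empty",np.linspace(1.5,.2,14))
E
```

```text
empty 144 angle 1.583 far 0.146 z [0.094 0.231]
[ 0.61033004 -0.21968213  0.1728466 ]
1.5 [-0.036 -0.     0.008]
1.4 [-0.047  0.001  0.008]
1.3 [-0.059  0.002  0.006]
1.2 [-0.07   0.003  0.004]
1.1 [-0.081  0.004 -0.   ]
1.0 [-0.092  0.004 -0.005]
0.9 [-0.102  0.005 -0.011]
0.8 [-0.111  0.006 -0.018]
0.7 [-0.12   0.007 -0.026]
0.6 [-0.128  0.007 -0.035]
0.5 [-0.135  0.008 -0.044]
0.4 [-0.141  0.008 -0.055]
0.3 [-0.147  0.009 -0.065]
0.2 [-0.151  0.009 -0.077]
```

>>> carry_out --plan '[[[-0.014,0,0.002,0,0,0,0],[-0.027,0,0.003,0,0,0,0],[-0.038,0,0.004,0,0,0,0],[-0.048,0.001,0.004,0,0,0,0],[-0.059,0.002,0.003,0,0,0,0]]]'

```text
time_s: 14.08
eef_pos: [0.5544, -0.2199, 0.1853]
eef_rot: [0.003, 0.039, 0.999, -0.0]
wrist_force: [0.5, 0.6, -0.1]
opening: 0.001
grasp_force: 0.4
```

```bash
python3 - <<'E'
from h import *
lid("empty");path("empty",np.linspace(1.2,.2,11))
E
```

```text
empty 93 angle 1.36 far 0.147 z [0.095 0.229]
[ 0.55254732 -0.21950522  0.18480142]
1.2 [-0.012  0.003 -0.008]
1.1 [-0.023  0.003 -0.012]
1.0 [-0.034  0.004 -0.017]
0.9 [-0.044  0.005 -0.023]
0.8 [-0.054  0.006 -0.03 ]
0.7 [-0.062  0.006 -0.038]
0.6 [-0.07   0.007 -0.047]
0.5 [-0.078  0.008 -0.056]
0.4 [-0.084  0.008 -0.067]
0.3 [-0.089  0.009 -0.077]
0.2 [-0.093  0.009 -0.089]
```

>>> carry_out --plan '[[[-0.012,0.001,-0.009,0,0,0,0],[-0.023,0.001,-0.014,0,0,0,0],[-0.034,0.002,-0.019,0,0,0,0],[-0.044,0.003,-0.025,0,0,0,0],[-0.054,0.004,-0.032,0,0,0,0]]]'

```text
time_s: 14.55
eef_pos: [0.5007, -0.2161, 0.1528]
eef_rot: [0.003, 0.039, 0.999, -0.0]
wrist_force: [1.5, 0.3, 0.1]
opening: 0.002
grasp_force: 0.6
```

```bash
python3 - <<'E'
from h import *
lid("empty");path("empty",np.linspace(.7,.1,7))
E
```

```text
empty 157 angle 0.875 far 0.147 z [0.09  0.196]
[ 0.49832641 -0.21518279  0.1508737 ]
0.7 [-0.008  0.002 -0.004]
0.6 [-0.016  0.003 -0.013]
0.5 [-0.023  0.003 -0.022]
0.4 [-0.029  0.004 -0.033]
0.3 [-0.035  0.004 -0.044]
0.2 [-0.039  0.005 -0.055]
0.1 [-0.041  0.005 -0.067]
```

>>> carry_out --plan '[[[-0.008,0.001,-0.006,0,0,0,0],[-0.016,0.002,-0.014,0,0,0,0],[-0.023,0.003,-0.023,0,0,0,0],[-0.029,0.003,-0.033,0,0,0,0],[-0.036,0.003,-0.044,0,0,0,0]]]'

```text
time_s: 15.02
eef_pos: [0.4637, -0.2126, 0.1067]
eef_rot: [0.002, 0.039, 0.999, 0.0]
wrist_force: [1.8, 0.5, 1.1]
opening: 0.002
grasp_force: 0.7
```

```bash
python3 - <<'E'
from h import *
lid("empty");path("empty",np.linspace(.3,0,4))
E
```

```text
empty 199 angle 0.381 far 0.145 z [0.09  0.135]
[ 0.46102059 -0.21130273  0.10394034]
0.3 [0.003 0.    0.003]
0.2 [-0.001  0.001 -0.008]
0.1 [-0.004  0.001 -0.02 ]
0.0 [-0.006  0.001 -0.032]
```

>>> carry_out --plan '[[[-0.001,-0.001,-0.004,0,0,0,0],[-0.003,-0.001,-0.008,0,0,0,0],[-0.004,-0.001,-0.012,0,0,0,0],[-0.005,-0.001,-0.016,0,0,0,0],[-0.006,-0.001,-0.019,0,0,0,0]]]'

```text
time_s: 15.48
eef_pos: [0.4575, -0.2133, 0.0874]
eef_rot: [0.001, 0.039, 0.999, 0.0]
wrist_force: [1.3, 0.4, 0.7]
opening: 0.003
grasp_force: 0.8
```

>>> carry_out --plan '[[[0,0,-0.001,0,0,0,0],[0,0,-0.002,0,0,0,0],[0,0,-0.003,0,0,0,0],[0,0,-0.004,0,0,0,0],[0,0,-0.004,0,0,0,0]]]'

```text
time_s: 15.9
eef_pos: [0.457, -0.2133, 0.0835]
eef_rot: [0.001, 0.039, 0.999, 0.001]
wrist_force: [-0.6, -0.3, 0.5]
opening: -0.002
grasp_force: 0.4
```

```bash
python3 - <<'E'
from h import *
from bench import get_obs
lid("empty");o=get_obs();print(o["eef_pos"],o["wrist_force"])
E
```

```text
empty 201 angle 0.178 far 0.146 z [0.089 0.109]
[ 0.45709834 -0.21329074  0.08356014] [-0.60900202  0.01062893  0.87231144]
```

>>> carry_out --plan '[[[0,0,-0.001,0,0,0,0],[0,0,-0.002,0,0,0,0],[0,0,-0.003,0,0,0,0],[0,0,-0.004,0,0,0,0],[0,0,-0.004,0,0,0,0]]]'

```text
time_s: 16.37
eef_pos: [0.4572, -0.2134, 0.0806]
eef_rot: [0.001, 0.039, 0.999, 0.0]
wrist_force: [-3.8, 1.6, 10.7]
opening: -0.005
grasp_force: 5.1
```

>>> carry_out --plan '[[[0,0,-0.0005,0,0,0,0],[0,0,-0.001,0,0,0,0],[0,0,-0.0015,0,0,0,0],[0,0,-0.002,0,0,0,0],[0,0,-0.002,0,0,0,0]]]'

```text
time_s: 16.78
eef_pos: [0.4569, -0.2133, 0.0784]
eef_rot: [0.0, 0.039, 0.999, 0.0]
wrist_force: [-5.2, 1.3, 10.1]
opening: -0.001
grasp_force: 4.7
```

>>> carry_out --plan '[[[0,0,-0.0005,0,0,0,0],[0,0,-0.001,0,0,0,0],[0,0,-0.0015,0,0,0,0],[0,0,-0.002,0,0,0,0],[0,0,-0.002,0,0,0,0]]]'

```text
time_s: 17.2
eef_pos: [0.4569, -0.2133, 0.0757]
eef_rot: [0.001, 0.039, 0.999, 0.001]
wrist_force: [-2.5, -0.2, 4.5]
opening: 0.001
grasp_force: 1.7
```

Force is falling after the bump, so the lip is past the catch. I'll press down to the stop.

>>> carry_out --plan '[[[0,0,-0.0005,0,0,0,0],[0,0,-0.001,0,0,0,0],[0,0,-0.0015,0,0,0,0],[0,0,-0.002,0,0,0,0],[0,0,-0.002,0,0,0,0]]]'

```text
time_s: 17.62
eef_pos: [0.4572, -0.2131, 0.0733]
eef_rot: [0.001, 0.039, 0.999, 0.001]
wrist_force: [-0.0, 1.0, 0.6]
opening: -0.0
grasp_force: 0.0
```

>>> carry_out --plan '[[[0,0,-0.0005,0,0,0,0],[0,0,-0.001,0,0,0,0],[0,0,-0.001,0,0,0,0],[0,0,-0.001,0,0,0,0],[0,0,-0.001,0,0,0,0]]]'

```text
time_s: 18.03
eef_pos: [0.4572, -0.2132, 0.0726]
eef_rot: [0.001, 0.039, 0.999, 0.001]
wrist_force: [0.9, -0.2, -0.1]
opening: -0.001
grasp_force: 0.0
```

```bash
python3 - <<'E'
from h import *
from bench import get_obs
lid("empty");o=get_obs();print(o["eef_pos"],o["wrist_force"])
E
```

```text
empty 193 angle 0.072 far 0.145 z [0.086 0.095]
[ 0.45722476 -0.21324305  0.07264408] [-0.74342686 -1.00895764  0.43262673]
```

>>> carry_out --plan '[[[0,0,-0.0005,0,0,0,0],[0,0,-0.001,0,0,0,0],[0,0,-0.0015,0,0,0,0],[0,0,-0.002,0,0,0,0],[0,0,-0.002,0,0,0,0]]]'

```text
time_s: 18.5
eef_pos: [0.4571, -0.2132, 0.0705]
eef_rot: [0.001, 0.039, 0.999, 0.001]
wrist_force: [-0.3, 0.8, 0.1]
opening: 0.002
grasp_force: 0.0
```

>>> carry_out --plan '[[[0,0,-0.0005,0,0,0,0],[0,0,-0.001,0,0,0,0],[0,0,-0.001,0,0,0,0],[0,0,-0.001,0,0,0,0],[0,0,-0.001,0,0,0,0]]]'

```text
time_s: 18.92
eef_pos: [0.4572, -0.2133, 0.07]
eef_rot: [0.001, 0.039, 0.999, 0.0]
wrist_force: [-1.7, 0.7, 6.0]
opening: 0.001
grasp_force: 2.7
```

The empty carrier's lid is at its stop (6 N). I'll retreat up and go behind the loaded carrier's lid.

>>> carry_out --plan '[[[0,0,0.03,0,0,0,0],[0,0,0.07,0,0,0,0],[0,0,0.11,0,0,0,0],[0,0,0.15,0,0,0,0],[0,0,0.19,0,0,0,0]]]'

```text
time_s: 19.33
eef_pos: [0.4569, -0.213, 0.2612]
eef_rot: [0.001, 0.039, 0.999, 0.001]
wrist_force: [1.0, -0.4, -0.5]
opening: -0.0
grasp_force: 0.0
```

>>> carry_out --plan '[[[0.022,0.02,0.02,0,0,-0.01,0],[0.044,0.04,0.025,0,0,-0.02,0],[0.066,0.06,0.025,0,0,-0.03,0],[0.088,0.08,0.025,0,0,-0.04,0],[0.11,0.1,0.025,0,0,-0.052,0]]]'

```text
time_s: 19.75
eef_pos: [0.5682, -0.1122, 0.2846]
eef_rot: [0.001, 0.065, 0.998, 0.0]
wrist_force: [0.6, 0.2, 0.5]
opening: 0.0
grasp_force: 0.0
```

>>> carry_out --plan '[[[0.022,0.02,0,0,0,0,0],[0.044,0.04,0,0,0,0,0],[0.066,0.06,0,0,0,0,0],[0.088,0.08,0,0,0,0,0],[0.1,0.098,0,0,0,0,0]]]'

```text
time_s: 20.17
eef_pos: [0.6688, -0.0138, 0.2836]
eef_rot: [0.001, 0.064, 0.998, 0.001]
wrist_force: [-0.4, -0.3, -0.8]
opening: 0.001
grasp_force: 0.0
```

```bash
sed -i 's/TIP=np.array.*/TIP=np.array([0,0,.022])/' h.py; python3 - <<'E'
from h import *
lid("empty");lid("loaded")
a=np.radians(-7.5);print(*go([.667,-.014,.176],[-np.sin(a),np.cos(a),0],[0,0,-1]))
E
```

```text
empty 196 angle 0.071 far 0.145 z [0.086 0.095]
loaded 234 angle 1.686 far 0.146 z [0.092 0.23 ]
[-0.0013 -0.0018 -0.1073] [-0.002  0.001 -0.005]
```

>>> carry_out --plan '[[[0.002,0,-0.03,0,0,0,0],[0.002,0,-0.06,0,0,0,0],[0.002,0,-0.09,0,0,0,0],[0.002,0,-0.108,0,0,0,0],[0.002,0,-0.108,0,0,0,0]]]'

```text
time_s: 20.68
eef_pos: [0.6653, -0.0154, 0.1705]
eef_rot: [-0.004, 0.065, 0.998, 0.001]
wrist_force: [-0.6, -0.3, -0.6]
opening: -0.004
grasp_force: 0.0
```

```bash
python3 - <<'E'
from h import *
lid("loaded");path("loaded",np.linspace(1.6,.9,8))
E
```

```text
loaded 237 angle 1.685 far 0.146 z [0.093 0.23 ]
[ 0.66694947 -0.01564559  0.17368438]
1.6 [-0.029  0.005  0.004]
1.5 [-0.041  0.007  0.005]
1.4 [-0.052  0.008  0.005]
1.3 [-0.064  0.01   0.003]
1.2 [-0.075  0.011  0.001]
1.1 [-0.086  0.013 -0.003]
1.0 [-0.096  0.014 -0.008]
0.9 [-0.106  0.016 -0.014]
```

>>> carry_out --plan '[[[-0.014,0.001,0.001,0,0,0,0],[-0.028,0.003,0.001,0,0,0,0],[-0.04,0.005,0.001,0,0,0,0],[-0.052,0.006,0.001,0,0,0,0],[-0.064,0.008,0,0,0,0,0]]]'

```text
time_s: 21.15
eef_pos: [0.6063, -0.0082, 0.1797]
eef_rot: [0.003, 0.065, 0.998, 0.0]
wrist_force: [0.4, -0.0, -0.0]
opening: -0.001
grasp_force: 0.4
```

```bash
python3 - <<'E'
from h import *
lid("loaded");path("loaded",np.linspace(1.2,.6,7))
E
```

```text
loaded 137 angle 1.339 far 0.146 z [0.093 0.228]
[ 0.60419813 -0.00741615  0.17914097]
1.2 [-0.012  0.003 -0.005]
1.1 [-0.023  0.005 -0.008]
1.0 [-0.034  0.006 -0.013]
0.9 [-0.044  0.007 -0.019]
0.8 [-0.053  0.009 -0.026]
0.7 [-0.062  0.01  -0.034]
0.6 [-0.07   0.011 -0.043]
```

>>> carry_out --plan '[[[-0.012,0.002,-0.005,0,0,0,0],[-0.023,0.003,-0.008,0,0,0,0],[-0.034,0.005,-0.013,0,0,0,0],[-0.044,0.006,-0.019,0,0,0,0],[-0.053,0.007,-0.026,0,0,0,0]]]'

```text
time_s: 21.62
eef_pos: [0.5537, -0.001, 0.1532]
eef_rot: [0.003, 0.065, 0.998, 0.0]
wrist_force: [0.1, -0.9, 1.9]
opening: -0.001
grasp_force: 0.6
```

```bash
python3 - <<'E'
from h import *
lid("loaded");path("loaded",np.linspace(.7,.1,7))
E
```

```text
loaded 202 angle 0.887 far 0.154 z [0.09  0.198]
[ 5.51289021e-01 -4.47628072e-04  1.51259694e-01]
0.7 [-0.009  0.003 -0.006]
0.6 [-0.017  0.004 -0.015]
0.5 [-0.024  0.005 -0.025]
0.4 [-0.03   0.006 -0.035]
0.3 [-0.035  0.006 -0.046]
0.2 [-0.039  0.007 -0.057]
0.1 [-0.042  0.007 -0.069]
```

>>> carry_out --plan '[[[-0.009,0.002,-0.006,0,0,0,0],[-0.017,0.003,-0.015,0,0,0,0],[-0.024,0.004,-0.025,0,0,0,0],[-0.03,0.005,-0.035,0,0,0,0],[-0.036,0.006,-0.046,0,0,0,0]]]'

```text
time_s: 22.08
eef_pos: [0.5172, 0.0053, 0.1052]
eef_rot: [0.002, 0.065, 0.998, 0.0]
wrist_force: [2.4, 0.1, 1.2]
opening: -0.004
grasp_force: 0.8
```

>>> carry_out --plan '[[[-0.001,0,-0.004,0,0,0,0],[-0.003,0,-0.008,0,0,0,0],[-0.004,0,-0.012,0,0,0,0],[-0.005,0,-0.016,0,0,0,0],[-0.006,0,-0.019,0,0,0,0]]]'

```text
time_s: 22.5
eef_pos: [0.5106, 0.0058, 0.0855]
eef_rot: [0.001, 0.065, 0.998, 0.001]
wrist_force: [1.2, 1.2, 2.1]
opening: -0.003
grasp_force: 0.8
```

```bash
python3 - <<'E'
from h import *
lid("loaded");path("loaded",[.1,0])
E
```

```text
loaded 283 angle 0.211 far 0.158 z [0.09  0.112]
[0.51018329 0.00572586 0.08505378]
0.1 [-0.001  0.001 -0.003]
0 [-0.003  0.001 -0.015]
```

>>> carry_out --plan '[[[0,0,-0.001,0,0,0,0],[0,0,-0.002,0,0,0,0],[0,0,-0.003,0,0,0,0],[0,0,-0.004,0,0,0,0],[0,0,-0.004,0,0,0,0]]]'

```text
time_s: 22.97
eef_pos: [0.5101, 0.0057, 0.0815]
eef_rot: [0.001, 0.065, 0.998, 0.001]
wrist_force: [-0.9, 1.0, 2.0]
opening: -0.0
grasp_force: 0.4
```

>>> carry_out --plan '[[[0,0,-0.0005,0,0,0,0],[0,0,-0.001,0,0,0,0],[0,0,-0.0015,0,0,0,0],[0,0,-0.002,0,0,0,0],[0,0,-0.002,0,0,0,0]]]'

```text
time_s: 23.38
eef_pos: [0.5102, 0.0057, 0.0806]
eef_rot: [0.001, 0.065, 0.998, 0.0]
wrist_force: [-4.5, 1.0, 10.4]
opening: 0.002
grasp_force: 4.8
```

>>> carry_out --plan '[[[0,0,-0.0005,0,0,0,0],[0,0,-0.001,0,0,0,0],[0,0,-0.0015,0,0,0,0],[0,0,-0.002,0,0,0,0],[0,0,-0.002,0,0,0,0]]]'

```text
time_s: 23.8
eef_pos: [0.51, 0.0057, 0.0786]
eef_rot: [0.001, 0.065, 0.998, 0.0]
wrist_force: [-5.5, 0.9, 10.0]
opening: 0.006
grasp_force: 5.1
```

>>> carry_out --plan '[[[0,0,-0.0005,0,0,0,0],[0,0,-0.001,0,0,0,0],[0,0,-0.0015,0,0,0,0],[0,0,-0.002,0,0,0,0],[0,0,-0.002,0,0,0,0]]]'

```text
time_s: 24.22
eef_pos: [0.5098, 0.0058, 0.0757]
eef_rot: [0.0, 0.065, 0.998, 0.001]
wrist_force: [-2.3, 0.2, 3.9]
opening: 0.001
grasp_force: 1.8
```

>>> carry_out --plan '[[[0,0,-0.0005,0,0,0,0],[0,0,-0.001,0,0,0,0],[0,0,-0.0015,0,0,0,0],[0,0,-0.002,0,0,0,0],[0,0,-0.002,0,0,0,0]]]'

```text
time_s: 24.63
eef_pos: [0.5103, 0.0057, 0.0734]
eef_rot: [0.001, 0.065, 0.998, 0.001]
wrist_force: [-0.2, 0.3, -1.0]
opening: -0.002
grasp_force: 0.0
```

>>> carry_out --plan '[[[0,0,-0.0005,0,0,0,0],[0,0,-0.001,0,0,0,0],[0,0,-0.0015,0,0,0,0],[0,0,-0.002,0,0,0,0],[0,0,-0.0025,0,0,0,0]]]'

```text
time_s: 25.05
eef_pos: [0.5102, 0.0058, 0.0711]
eef_rot: [0.001, 0.065, 0.998, 0.001]
wrist_force: [-0.6, 0.4, 0.1]
opening: 0.002
grasp_force: 0.0
```

>>> carry_out --plan '[[[0,0,-0.0005,0,0,0,0],[0,0,-0.001,0,0,0,0],[0,0,-0.0015,0,0,0,0],[0,0,-0.0015,0,0,0,0],[0,0,-0.0015,0,0,0,0]]]'

```text
time_s: 25.47
eef_pos: [0.5102, 0.0057, 0.07]
eef_rot: [0.001, 0.065, 0.998, 0.001]
wrist_force: [-1.1, -0.4, 4.2]
opening: 0.002
grasp_force: 2.4
```

>>> carry_out --plan '[[[0,0,0.02,0,0,0,0],[0,0,0.06,0,0,0,0],[0,0,0.1,0,0,0,0],[0,0,0.14,0,0,0,0],[0,0,0.18,0,0,0,0]]]'

```text
time_s: 25.88
eef_pos: [0.5098, 0.0058, 0.2513]
eef_rot: [0.001, 0.065, 0.998, 0.001]
wrist_force: [2.1, 0.0, 0.3]
opening: 0.002
grasp_force: 0.0
```

>>> carry_out --plan '[[[0,0,0,0,0,0,0],[0,0,0,0,0,0,0],[0,0,0,0,0,0,0],[0,0,0,0,0,0,0],[0,0,0,0,0,0,0]]]'

```text
time_s: 26.3
eef_pos: [0.5091, 0.006, 0.2476]
eef_rot: [-0.001, 0.065, 0.998, 0.001]
wrist_force: [0.6, -0.5, -0.1]
opening: 0.004
grasp_force: 0.0
```

```bash
python3 - <<'E'
from h import *
lid("empty");cm=lid("loaded")
cv2.imwrite("pics/end.png",cv2.resize(cm["pixels"][120:260,280:430],(600,560),interpolation=cv2.INTER_CUBIC)[:,:,::-1])
E
```

```text
empty 196 angle 0.068 far 0.145 z [0.086 0.094]
loaded 279 angle 0.07 far 0.146 z [0.086 0.095]
```

View pics/end.png

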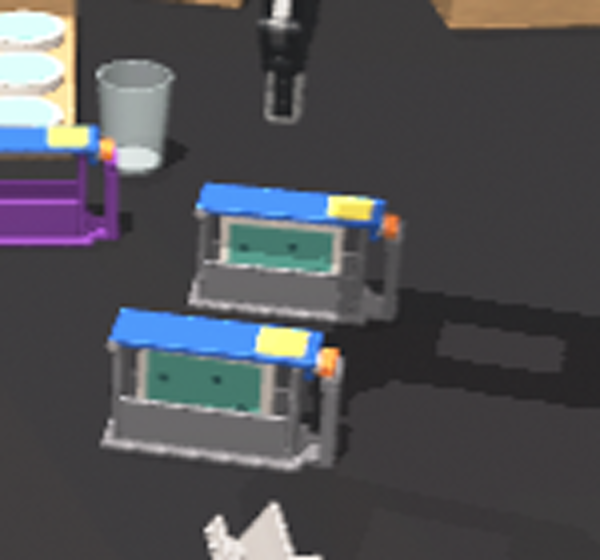

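Both lids lie flat and caught at (290,205) and (220,335), both cassettes stand upright under them, and the fingers are clear at (283,100). I'm handing in.

```bash
python3 -c "
from bench import *
print(hand_in())"
```

```text
the job is handed in; nothing more can be done
None
```

The cassette stands upright in the empty carrier, both covers are snapped shut, and the job is handed in; `hand_in()` returned no verdict, so I have not seen the judged result.

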